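# Find the heavy side of a vial rotator's wheel and hold it down

### The arm

A 6-joint arm with a two-finger parallel gripper is mounted at the origin on the work surface. World frame = base frame: x ahead of the robot, y to its left, z up, the work surface at z = 0. Lengths are in m, angles in rad, forces in N, time in s.
With the tool pointing down it reaches from about 0.275 to 0.875 m from the base axis. Payload 12.5 kg.
Tool frame: the origin (TCP) lies on the centre line of the jaws, within the pads' length; the fingertips stand r.finger_overhang ahead of it and the grasp point (between the pads) lies 3 mm ahead of it (r.finger_overhang is the distance from the TCP to the fingertips, in m); z points along the fingers, y is the direction in which the jaws open and shut (so a half turn about z gives the same grasp; the last joint's range is limited). The gripper opens to 85 mm and grips with 20 to 120 N. Pads are 22 mm wide; open, the fingers measure 114 mm over their backs; the gripper's body (76 mm by 85 mm) begins 54 mm behind the grasp point. The pads swing forward as they close: fully open they stand 13 mm farther back than shut.
Start: joints at [-1.413, 0.351, 1.652, -0, 1.139, -0.085], TCP at [0.132, -0.534, 0.253] pointing down, gripper open.
Joint ranges: [-2.75, 2.75], [-0.79, 2.1], [0.01, 2.65], [-1.57, 4.71], [0.07, 3.14], [-2.87, 2.87]. Speed limits (rad/s): [2.22, 2.22, 2.79, 3.14, 3.14, 3.14].

### API

Orientations are given as a unit quaternion [x, y, z, w].
In Python, from cell import r, optics gives the robot as it stands. The module is installed in compiled form; this text tells all that it offers. Calls block until the motion is done:
- r.move_to(position, orientation): joint-space move of the TCP to a pose.
- r.move_linear(position, rot=None, vel=0.15): straight line of the TCP; rot=None keeps the orientation; vel is the mean speed in m/s.
- r.set_joints(angles): joint-space move.
- r.set_gripper(opening, squeeze=None): opening from 0.0 (shut) to 1.0 (fully open); squeeze is the grip in N (None keeps the last); returns when the fingers have stopped.
- r.sleep(seconds).
- r.inverse_kinematics(position, orientation): joint angles nearest the present ones, or None.
- optics.get_image(name): name is "side" or "top"; returns a dict with "pixels" (420x560x3 uint8, red, green, blue), "depth" (420x560 float32, m along the optical axis (not along the pixel's ray), 0 where there is no reading), "fx", "fy", "cx", "cy" (pixels), "camera_from_world" (4x4, takes a point from world to camera coordinates). Camera axes: x right, y down, z forward; pixel columns grow to the right and rows downward; lengths in m; the calibration is good to about 2 mm. A picture is of the moment at which its call begins.
A pose or a line that the arm cannot do raises r.PlanningError and nothing moves.
- r.hand_in(): hands the job in, once; it reports no verdict.
Readings, each from a call of its own:
- r.current_t(): time.
- r.current_q(): joint angles.
- r.current_qvel(): joint speeds.
- r.current_effort(): joint torques, N m.
- r.current_tool_pos(): TCP position.
- r.current_ee_rot(): TCP orientation.
- r.current_contact_force(): force on the tool from outside, world axes, zero at the start.
- r.current_torque(): the same for the moment, N m.
- r.current_opening(): opening from 0.0 (shut) to 1.0 (fully open).
Only numpy, scipy, OpenCV 4.12 (cv2) and the standard library are available. Lean on these libraries where they do the work, as an engineer would, in place of code of your own. Each camera call takes 0.05 s, during which the arm holds its last target.

### The job

The vial rotator is switched off and its wheel is loaded unevenly, to a side you cannot see: find the heavy side by feel, turning the wheel by its rim, letting it sink and noting where it comes to rest from either side (the clutch drags, so left alone it stops well short of the bottom). Then turn the heavy side straight down and finish with the gripper closed on the rim, holding the wheel still there, so that I can swap the light vials at the top for full ones. Turn it gently, keep off the vials and leave everything else on the bench where it is.

Things in the scene. Friction and masses are not known exactly. Their poses are not given: they have to be found in the camera images.
- rotator: End-over-end vial rotator, fixed to the bench: white base plate 250 x 200 mm, 15 mm high, reaching under the wheel, and a motor head 104 mm wide, 204 mm high, behind the wheel (ends at x = -10 mm). Origin on the bench; z up; its x axis runs along the level shaft from motor head to wheel, away from the robot, turned up to 20 degrees. The wheel's middle plane is at x = 50 mm, the shaft at y = 0, z = 160 mm.
- wheel: White disc on the shaft, radius 135 mm, 10 mm thick, top edge 295 mm above the bench; turns either way without stops, may still be sinking at the start. Origin at its centre; x = shaft axis, as the rotator's x; z points to the red dot (18 mm) near the rim; grey dots mark the other sixths. The outer 40 mm of both faces is flat and free to grip. The dots and the vials' looks do not tell the heavy side.
- shaft (a point): Centre of the wheel, fixed to the rotator, axes as the rotator's. The uneven load is like 70 to 105 g at 68 mm from here, in any direction, other each time. Let go, the wheel sinks heavy side down within about 4 s, but clutch drag stops it 22 to 38 degrees short of the bottom, equally on either side, on the side it came from. Left at rest nearer than that to the bottom (or the very top) it stays put.
- rim_top (a point): Highest point of the wheel's edge, 135 mm above the shaft, fixed to the rotator (does not turn), axes as the rotator's. Fingers can straddle the rim here, one on each face, from above; opened by 80 mm or more they clear the vials and the wheel turns freely between them.
- vials: Six alike capped amber vials, diameter 27 mm, 61 mm long, clipped on the wheel's +x face every 60 degrees along the radius, from 32 to 93 mm from the shaft; they stand up to 37 mm out of the wheel's middle plane. One of them points to the red dot. Origin and axes as the wheel's.
- tip_rack: Bystander: black pipette-tip rack full of tips, 86 x 128 x 70 mm; origin at the centre of its underside.
- tip_rack_used: Bystander: black pipette-tip rack partly used, 86 x 128 x 70 mm; origin at the centre of its underside.
- reservoir: Bystander: clear trough with six troughs side by side, 86 x 127 x 44 mm; origin at the centre of its underside.
- vial_rack: Bystander: blue rack of spare amber vials, 80 x 150 mm, 65 mm high; origin at the centre of its underside.
- plate: Bystander: white well plate on an aluminium block, 86 x 128 x 28 mm; origin at the centre of its underside.
- wash_bottle: Bystander: white wash bottle with blue cap, diameter 64 mm, 150 mm high; origin at the centre of its underside.
- beaker: Bystander: glass beaker, diameter 80 mm, 95 mm high; origin at the centre of its underside.

How it is judged:
At the end, for the whole second after the job is handed in: The wheel's heavy side points straight down within 0.20 rad (about 11 degrees), the wheel stands still (under 0.1 rad/s) and the fingers hold it, astride its rim, with more than 2 N (grasp point 90 to 150 mm from the shaft) (angle between hidden_load_c1's own z axis and vertical below 0.2 rad and contact force between the fingers and wheel above 2 N and distance between the grasp point and shaft between 0.09 and 0.15 m and angular speed of wheel below 0.1 rad/s); the arm keeps its last pose, push and grip.
It fails at once if the fingers or arm press on the vials (over 1 N) (contact force between any of the fingers, the arm and vials above 1 N).
It fails at once if the wheel is flung round, faster than 6 rad/s (angular speed of wheel above 6 rad/s).
It fails at once if a bystander is shifted by more than 25 mm (distance of any of tip_rack, tip_rack_used, reservoir, vial_rack, plate, wash_bottle, beaker from where it was at the start of the episode above 0.025 m).
It also fails if it takes over 72 s, if anything falls off the work surface, if the arm or the gripper's body presses on something with over 40 N, if the wrist force passes 120 N, or if a joint passes its speed limit or range.

## Working session

There is one attempt and no reset: what is moved stays moved. The work goes in short steps, each a Python script; the robot and the scene stay as the last script left them, time stands still between calls to the robot, and variables do not carry over. Pictures are saved under pics/ and viewed, and the job is handed in when it is done.

```bash
mkdir -p pics; ls; cat > h.py <<'E'
import numpy as np, cv2
from cell import r, optics
def shot(name,fn):
    im=optics.get_image(name); cv2.imwrite('pics/'+fn,im['pixels'][:,:,::-1]); return im
def ray(im,u,v):
    T=np.linalg.inv(im['camera_from_world']); d=T[:3,:3]@np.array([(u-im['cx'])/im['fx'],(v-im['cy'])/im['fy'],1]); return T[:3,3],d
def pt(im,u,v):
    o,d=ray(im,u,v); return o+d*im['depth'][int(round(v)),int(round(u))]
def onz(im,u,v,z):
    o,d=ray(im,u,v); return o+d*(z-o[2])/d[2]
E
python3 - <<'E'
from h import *
print(r.current_t(), r.finger_overhang)
for n in('side','top'):
    im=shot(n,n+'0.png'); print(n,np.linalg.inv(im['camera_from_world']).round(3),im['fx'])
print(r.current_t())
E
```

```text
pics
0.0 0.022
side [[-0.877 -0.251  0.409 -0.017]
 [-0.48   0.464 -0.745  0.939]
 [-0.002 -0.85  -0.528  0.846]
 [ 0.     0.     0.     1.   ]] 401.55590906269623
top [[ 0.017 -0.995  0.103  0.393]
 [-1.    -0.015  0.014  0.006]
 [-0.012 -0.103 -0.995  1.444]
 [ 0.     0.     0.     1.   ]] 424.6183592055917
0.1
```

View pics/side0.png

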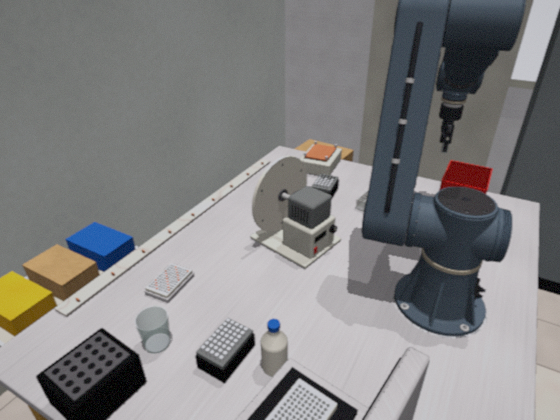

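View pics/top0.png

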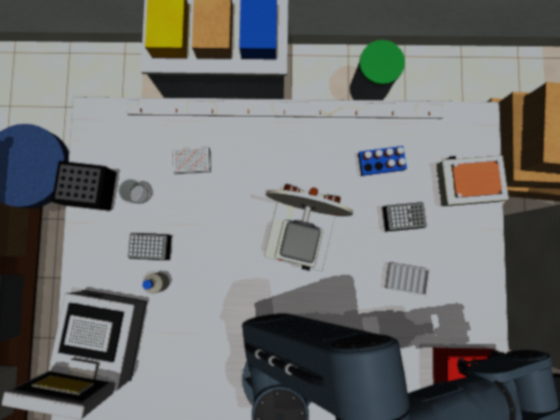

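```bash
python3 - <<'E'
from h import *
a=cv2.imread('pics/side0.png')[140:280,230:370]; b=cv2.imread('pics/top0.png')[170:280,250:365]
cv2.imwrite('pics/c0.png',np.hstack([cv2.resize(a,(400,400),interpolation=3),cv2.resize(b,(400,400),interpolation=3)]))
im=optics.get_image('top')
pts=[pt(im,u,v) for v in range(170,235) for u in range(250,365)]
pts=np.array(pts); 
# rim points: z>0.24
E=pts[(pts[:,2]>0.2)&(pts[:,2]<0.31)&(pts[:,0]>0.5)]; print(E.shape,E.min(0),E.max(0))
i2=optics.get_image('side')
P=np.array([pt(i2,u,v) for v in range(140,262) for u in range(240,320)]);np.save('P.npy',P)
print(P[:,2].max())
print(pt(im,300,243),pt(i2,270,195),pt(i2,262,220),pt(i2,300,170))
E
```

```text
(859, 3) [ 0.52788214 -0.20663735  0.20001781] [0.6120394  0.04407031 0.29787752]
0.8463883975673
[ 0.43799548 -0.0549369   0.20411437] [ 0.56456094 -0.01929587  0.18370366] [0.57396418 0.01977491 0.10617424] [ 0.52872618 -0.16211071  0.21884208]
```

View pics/c0.png

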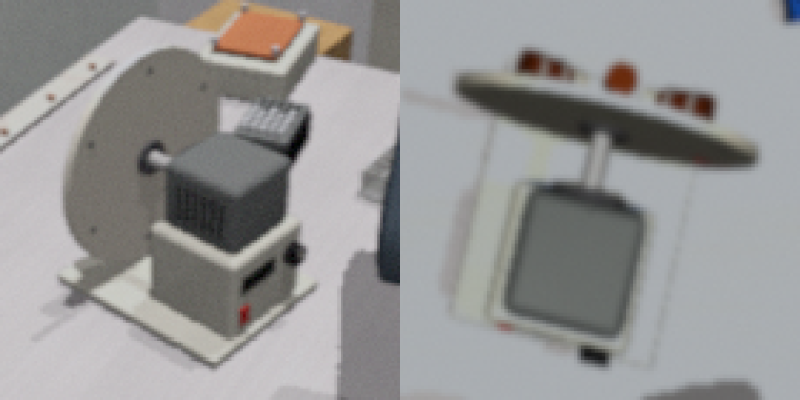

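```bash
cat > geo.py <<'E'
from h import *
P=np.load('P.npy'); M=(P[:,2]>0.03)&(P[:,2]<0.31)&(P[:,0]>0.45)&(P[:,0]<0.68)&(P[:,1]<0.07)&(P[:,1]>-0.22)
Q=P[M]
best=0
rng=np.random.default_rng(0)
for _ in range(3000):   # plane ransac, vertical plane n=(cos a, sin a,0)
    p,q=Q[rng.integers(len(Q),size=2)]
    t=(p-q)[:2]; L=np.linalg.norm(t)
    if L<0.05: continue
    n=np.array([-t[1],t[0]])/L; n*=np.sign(n[0])
    if abs(np.arctan2(n[1],n[0]))>0.4: continue
    k=np.abs(Q[:,:2]@n-p[:2]@n)<0.003
    if k.sum()>best: best=k.sum(); K=k
F=Q[K]; vx,vy,x0,y0=cv2.fitLine(F[:,:2].astype(np.float32),cv2.DIST_HUBER,0,.01,.01).ravel()
n=np.array([-vy,vx]); n*=np.sign(n[0]); yaw=np.arctan2(n[1],n[0]); c=F[:,:2].mean(0)@n
t=np.array([-n[1],n[0]])
s=F[:,:2]@t
print('yaw deg',np.degrees(yaw),'plane',c,'N',best,'resid',np.std(F[:,:2]@n-c),'s range',s.min(),s.max(),'z',F[:,2].min(),F[:,2].max())
# circle fit: left boundary points
for z in np.arange(0.10,0.30,0.02):
    k=np.abs(F[:,2]-z)<0.006
    if k.any():
        w=np.sqrt(max(0,.135**2-(z-.16)**2)); print(round(z,2),'centre s from +edge',s[k].max()-w,' from -edge',s[k].min()+w)
E
python3 geo.py
```

```text
yaw deg -12.851443 plane 0.5565564340685111 N 2315 resid 0.0013975125592206705 s range -0.08915174763817764 0.1844467150996116 z 0.03129129615459991 0.2945101239756879
0.1 centre s from +edge 0.04772856038383151  from -edge 0.14176386419656112
0.12 centre s from +edge 0.046000749088431936  from -edge 0.14872004189824084
0.14 centre s from +edge 0.047122188950012994  from -edge 0.05231389308710539
0.16 centre s from +edge 0.04655964382657046  from -edge 0.04584825236182237
0.18 centre s from +edge 0.05093641587142472  from -edge 0.048026092513066915
0.2 centre s from +edge 0.04837955441823524  from -edge 0.048012092675660464
0.22 centre s from +edge 0.04752257179177488  from -edge 0.04790959722406714
0.24 centre s from +edge 0.04842418608411844  from -edge 0.048340184292357265
0.26 centre s from +edge 0.051785222040953094  from -edge 0.04219179986250098
0.28 centre s from +edge 0.050569091857862666  from -edge 0.04494450372647353
```

```bash
cat >> h.py <<'E'
YAW=np.radians(-12.85); NX=np.array([np.cos(YAW),np.sin(YAW),0]); TY=np.array([-np.sin(YAW),np.cos(YAW),0]); ZZ=np.array([0,0,1.])
C=0.5616*NX+0.0478*TY+0.160*ZZ
vv,uu=np.mgrid[0:420,0:560]
def rect(im,R=0.137,S=4):
    """polar map of every pixel on back face plane: radius, psi(deg, rotation about +x of +z)"""
    T=np.linalg.inv(im['camera_from_world']); d=np.stack([(uu-im['cx'])/im['fx'],(vv-im['cy'])/im['fy'],np.ones(uu.shape)],-1)@T[:3,:3].T
    k=((C-0.005*NX-T[:3,3])@NX)/(d@NX); p=T[:3,3]+d*k[...,None]-C
    a=p@TY; z=p[...,2]; ok=(np.abs(im['depth']-k)<0.012)
    return np.hypot(a,z),np.degrees(np.arctan2(-a,z)),ok
def dots(im):
    rr,ps,ok=rect(im); px=im['pixels'].astype(float); g=px.mean(-1)
    m=(rr>0.100)&(rr<0.128)&ok
    out=[]
    bg=cv2.medianBlur(px.mean(-1).astype(np.uint8),15).astype(float)
    dark=(m&(bg-g>9)).astype(np.uint8); red=(m&(px[...,0]-px[...,1:].max(-1)>18)).astype(np.uint8)
    for nm,mk in(('grey',dark),('red',red)):
        nn,lab,st,ce=cv2.connectedComponentsWithStats(mk)
        for i in range(1,nn):
            if st[i,4]>=2:
                k=lab==i; w=(px[...,0]-px[...,1:].max(-1) if nm=='red' else bg-g)[k]
                w=np.clip(w,0.1,None)
                out.append((nm,int(st[i,4]),tuple(ce[i].round(1)),round(float((rr[k]*w).sum()/w.sum()),4),round(float((ps[k]*w).sum()/w.sum()),1)))
    return out
E
python3 - <<'E'
from h import *
print(C)
for n in('side','top'):
    im=shot(n,n+'1.png'); print(n,r.current_t()); [print(o) for o in dots(im)]
E
```

```text
[ 0.55816578 -0.07829662  0.16      ]
side 0.25
('grey', 2, (np.float64(293.5), np.float64(158.0)), 0.1275, 28.0)
('grey', 8, (np.float64(282.1), np.float64(164.1)), 0.1107, 1.5)
('grey', 6, (np.float64(272.7), np.float64(166.5)), 0.1267, -19.5)
('grey', 6, (np.float64(300.5), np.float64(170.0)), 0.1112, 61.2)
('grey', 2, (np.float64(304.0), np.float64(185.5)), 0.12, 98.0)
('grey', 10, (np.float64(261.3), np.float64(190.3)), 0.1111, -59.6)
('grey', 7, (np.float64(262.3), np.float64(220.0)), 0.1116, -120.1)
('grey', 8, (np.float64(281.6), np.float64(222.6)), 0.1152, -68.1)
top 0.3
```

```bash
cat >> h.py <<'E'
from scipy.spatial.transform import Rotation as Ro
def rad(psi): a=np.radians(psi); return -np.sin(a)*TY+np.cos(a)*ZZ
RG=0.124
def pose(psi,R=RG,sg=1):
    u=rad(psi); z=-u; y=sg*NX; x=np.cross(y,z)
    return C+R*u, Ro.from_matrix(np.stack([x,y,z],1)).as_quat()
def wheel(show=False):
    """psi mod 60 from grey dots, red psi if seen"""
    im=optics.get_image('side'); ds=[d for d in dots(im) if 0.107<d[3]<0.117]
    g=[d[4] for d in ds if (d[0]=='grey' and d[1]>=4) or d[0]=='red']
    if show: print([(d[0],d[1],d[3],d[4]) for d in ds])
    a=np.radians(np.array(g)*6); m=np.degrees(np.angle(np.exp(1j*a).mean()))/6 if g else None
    red=[d[4] for d in ds if d[0]=='red']
    return r.current_t(),m,red,im
E
python3 - <<'E'
from h import *
im=optics.get_image('top'); rr,ps,ok=rect(im)
px=im['pixels'].astype(int)
m=(px[...,0]-px[...,1:].max(-1)>12)&(rr<0.135)
for v,u in np.argwhere(m): print(u,v,px[v,u],rr[v,u].round(3),ps[v,u].round(0),ok[v,u])
t,mm,red,im=wheel(True); print(t,mm,red)
for sg in(1,-1):
    for psi in range(-90,91,10):
        q=r.inverse_kinematics(*pose(psi,RG,sg)); print(sg,psi,None if q is None else np.round(q,2))
E
```

```text
335 213 [64 45 41] 0.09 98.0 False
336 213 [62 44 40] 0.092 94.0 False
335 214 [77 59 56] 0.098 111.0 True
336 214 [72 53 50] 0.099 107.0 False
337 214 [67 50 48] 0.1 104.0 False
[('grey', 6, 0.1103, 1.5), ('grey', 6, 0.1104, 61.4), ('grey', 8, 0.1118, -59.1), ('grey', 8, 0.1121, -120.0), ('grey', 8, 0.115, -74.5)]
0.4 -1.417791234502185 []
1 -90 [ 0.35  1.05  1.33 -1.14  1.95  0.89]
1 -80 [ 0.34  0.94  1.36 -1.05  1.85  0.85]
1 -70 [ 0.32  0.84  1.39 -0.96  1.75  0.81]
1 -60 [ 0.28  0.74  1.42 -0.86  1.64  0.75]
1 -50 [ 0.23  0.64  1.46 -0.76  1.54  0.68]
1 -40 [ 0.17  0.55  1.49 -0.64  1.45  0.59]
1 -30 [ 0.09  0.47  1.52 -0.51  1.36  0.48]
1 -20 [-0.    0.41  1.54 -0.36  1.29  0.34]
1 -10 [-0.11  0.37  1.56 -0.18  1.24  0.18]
1 0 [-0.22  0.35  1.58 -0.    1.22  0.  ]
1 10 [-0.34  0.35  1.59  0.18  1.23 -0.18]
1 20 [-0.44  0.37  1.6   0.36  1.27 -0.34]
1 30 [-0.54  0.42  1.6   0.51  1.34 -0.49]
1 40 [-0.63  0.49  1.59  0.64  1.42 -0.62]
1 50 [-0.69  0.57  1.58  0.75  1.51 -0.73]
1 60 [-0.75  0.66  1.57  0.85  1.61 -0.81]
1 70 [-0.78  0.76  1.54  0.93  1.71 -0.89]
1 80 [-0.81  0.87  1.52  1.01  1.81 -0.94]
1 90 [-0.81  0.98  1.49  1.09  1.92 -0.99]
-1 -90 [ 0.35  1.05  1.33 -1.14  1.95 -2.25]
-1 -80 [ 0.34  0.94  1.36 -1.05  1.85 -2.29]
-1 -70 [ 0.32  0.84  1.39 -0.96  1.75 -2.33]
-1 -60 [ 0.28  0.74  1.42 -0.86  1.64 -2.39]
-1 -50 [ 0.23  0.64  1.46 -0.76  1.54 -2.46]
-1 -40 [ 0.17  0.55  1.49 -0.64  1.45 -2.55]
-1 -30 [ 0.09  0.47  1.52 -0.51  1.36 -2.67]
-1 -20 [-0.    0.41  1.54 -0.36  1.29 -2.8 ]
-1 -10 None
-1 0 None
-1 10 None
-1 20 [-0.44  0.37  1.6   0.36  1.27  2.8 ]
-1 30 [-0.54  0.42  1.6   0.51  1.34  2.65]
-1 40 [-0.63  0.49  1.59  0.64  1.42  2.52]
-1 50 [-0.69  0.57  1.58  0.75  1.51  2.42]
-1 60 [-0.75  0.66  1.57  0.85  1.61  2.33]
-1 70 [-0.78  0.76  1.54  0.93  1.71  2.26]
-1 80 [-0.81  0.87  1.52  1.01  1.81  2.2 ]
-1 90 [-0.81  0.98  1.49  1.09  1.92  2.15]
```

```bash
cat >> h.py <<'E'
def wheel():
    im=optics.get_image('side'); ds=[d for d in dots(im) if 0.1075<d[3]<0.1145]
    g=np.array([d[4] for d in ds if d[1]>=4])
    if len(g)==0: return None,[],im
    ph=np.exp(1j*np.radians(g*6)); best=max(range(len(g)),key=lambda i:(abs(np.angle(ph/ph[i]))<np.radians(30)).sum())
    k=abs(np.angle(ph/ph[best]))<np.radians(30); m=np.degrees(np.angle(ph[k].mean()))/6
    return round(m,1),[(d[4]) for d in ds if d[0]=='red'],im,int(k.sum())
def arc(a,b,R=RG,vel=0.12,step=10):
    n=max(1,int(np.ceil(abs(b-a)/step)))
    for p in np.linspace(a,b,n+1)[1:]:
        r.move_linear(*pose(p,R),vel=vel)
def track(T,dt=0.1):
    t0=r.current_t(); L=[]
    while r.current_t()-t0<T:
        t=r.current_t(); w=wheel(); L.append((round(t,2),w[0],w[1])); r.sleep(dt)
    return L
E
python3 - <<'E'
from h import *
t,rest=r.current_t(),wheel(); print(t,rest[0],rest[1],rest[3])
r.move_to(*pose(55,.25)); print(r.current_t(),r.current_tool_pos()-pose(55,.25)[0])
r.set_gripper(1.0); f0=r.current_contact_force()
r.move_linear(*pose(55,RG),vel=.15); print(r.current_t(),r.current_contact_force(),f0)
w=wheel(); cv2.imwrite('pics/a1.png',w[2]['pixels'][:,:,::-1]); cv2.imwrite('pics/a1t.png',optics.get_image('top')['pixels'][:,:,::-1]); print(w[0],w[1],w[3])
a=cv2.imread('pics/a1.png')[110:280,200:400]; b=cv2.imread('pics/a1t.png')[150:280,250:400]
cv2.imwrite('pics/c1.png',np.hstack([cv2.resize(a,(400,340),interpolation=3),cv2.resize(b,(392,340),interpolation=3)]))
E
```

```text
0.4 0.9 [] 4
2.1417 [-4.3071335e-04 -6.3311548e-04  5.8843526e-05]
3.35 [0.38192104 0.55956457 0.27913965] [-0.08580112  0.13909062  0.33403595]
0.9 [] 4
```

View pics/c1.png

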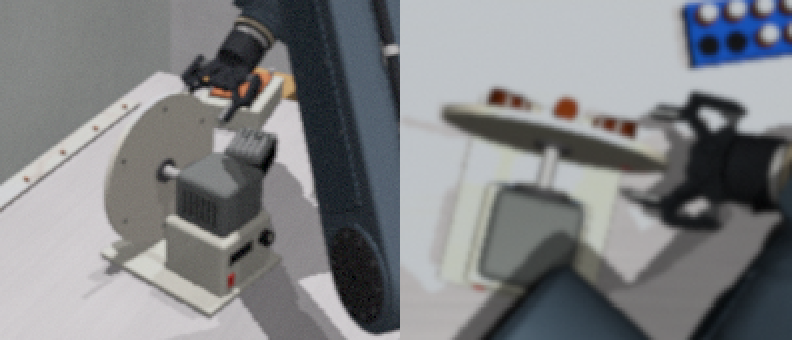

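The fingers straddle the right side of the rim, with the disc centred between them. The wheel is at rest (mod-60 phase 0.9°). I'll grip it and carry it −110°.

```bash
python3 - <<'E'
from h import *
r.set_gripper(0.0,20); print(r.current_t(),r.current_opening(),r.current_contact_force(),r.current_torque())
arc(55,-55); print(r.current_t(),r.current_contact_force(),r.current_torque())
w=wheel(); cv2.imwrite('pics/a2.png',w[2]['pixels'][:,:,::-1]); print(w[0],w[1],w[3])
E
```

```text
4.125 0.11127119151239709 [ 9.78279071 -0.06820855 -1.03715146] [-0.59153464 -0.52514836 -0.96403515]
7.7917 [ 8.01675009 -2.39040686 -2.27472246] [ 0.670639   -0.89510477  1.07749913]
10.3 [10.8] 6
```

View pics/a2.png

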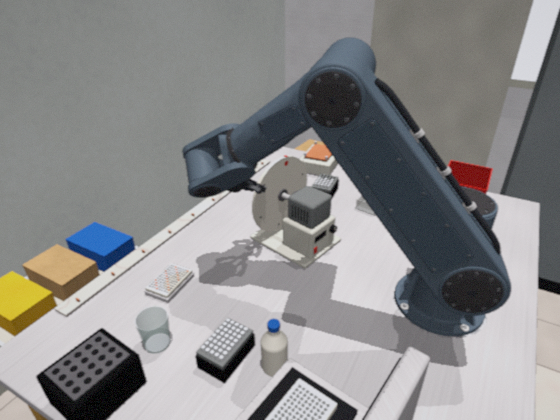

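```bash
python3 - <<'E'
from h import *
r.set_gripper(1.0); 
for l in track(4.5,0.12): print(l)
print(r.current_contact_force())
E
```

```text
(8.56, np.float64(-0.1), [0.0])
(8.72, np.float64(-2.2), [-2.2])
(8.89, np.float64(-3.7), [-3.6])
(9.06, np.float64(-5.0), [-5.1])
(9.22, np.float64(-5.8), [-5.6])
(9.39, np.float64(-6.2), [-5.9])
(9.56, np.float64(-6.2), [-6.2])
(9.72, np.float64(-6.4), [-6.2])
(9.89, np.float64(-6.6), [-6.3])
(10.06, np.float64(-6.4), [-6.1])
(10.22, np.float64(-6.5), [-6.2])
(10.39, np.float64(-6.3), [-6.2])
(10.56, np.float64(-6.5), [-6.1])
(10.72, np.float64(-6.4), [-6.2])
(10.89, np.float64(-6.5), [-6.2])
(11.06, np.float64(-6.4), [-6.2])
(11.22, np.float64(-6.5), [-6.0])
(11.39, np.float64(-6.5), [-6.2])
(11.56, np.float64(-6.5), [-6.1])
(11.72, np.float64(-6.4), [-6.1])
(11.89, np.float64(-6.4), [-6.1])
(12.06, np.float64(-6.4), [-6.2])
(12.22, np.float64(-6.3), [-6.0])
(12.39, np.float64(-6.4), [-6.2])
(12.56, np.float64(-6.4), [-6.2])
(12.72, np.float64(-6.5), [-6.1])
(12.89, np.float64(-6.4), [-6.2])
[-0.06512921  0.46987089 -0.69568997]
```

```bash
python3 - <<'E'
from h import *
arc(-55,50,vel=.2,step=15); print(r.current_t(),wheel()[:2])
r.set_gripper(0.0,20); print(r.current_t(),r.current_opening(),wheel()[:2])
arc(50,-55); print(r.current_t(),wheel()[:2],r.current_contact_force())
r.set_gripper(1.0)
for l in track(4.2,0.15)[::1]: print(l)
w=wheel(); cv2.imwrite('pics/a3.png',w[2]['pixels'][:,:,::-1]); print(w[0],w[1],w[3],r.current_t())
E
```

```text
15.9167 (np.float64(-6.5), [-6.1])
16.6417 0.11158998110893655 (np.float64(-6.6), [-6.1])
20.2667 (np.float64(8.4), [-112.5]) [ 7.67270394 -0.45174412 -2.10564099]
(21.03, np.float64(-24.6), [-85.1])
(21.23, np.float64(-17.8), [-77.9])
(21.43, np.float64(-12.3), [-72.4])
(21.63, np.float64(-8.5), [-68.9])
(21.83, np.float64(-6.6), [-67.6])
(22.03, np.float64(-5.3), [-67.1])
(22.23, np.float64(-4.8), [-66.6])
(22.43, np.float64(-4.6), [-66.5])
(22.63, np.float64(-4.6), [-66.5])
(22.83, np.float64(-4.6), [-66.5])
(23.03, np.float64(-4.7), [-66.5])
(23.23, np.float64(-4.5), [-66.5])
(23.43, np.float64(-4.4), [-66.5])
(23.63, np.float64(-4.7), [-66.5])
(23.83, np.float64(-4.6), [-66.5])
(24.03, np.float64(-4.5), [-66.5])
(24.23, np.float64(-4.5), [-66.5])
(24.43, np.float64(-4.6), [-66.5])
(24.63, np.float64(-4.4), [-66.6])
(24.83, np.float64(-4.5), [-66.5])
(25.03, np.float64(-4.5), [-66.5])
(25.23, np.float64(-4.6), [-66.5])
-4.6 [-66.6] 5 25.4833
```

View pics/a3.png

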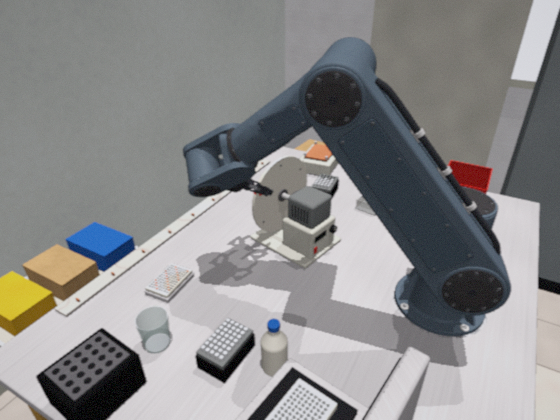

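```bash
python3 - <<'E'
from h import *
arc(-55,25,vel=.2,step=15); w=wheel(); print(r.current_t(),w[:2])
r.set_gripper(0.0,30); print(r.current_opening(),wheel()[:2])
arc(25,25+29.3,vel=.08); r.sleep(.5); w=wheel(); print(r.current_t(),w[0],w[1],w[3],r.current_contact_force())
r.sleep(1); w=wheel(); print(w[0],w[1],r.current_opening(),np.linalg.norm(r.current_tool_pos()+.003*-rad(54.3)-C),r.current_qvel().round(4) if hasattr(r.current_qvel(),'round') else r.current_qvel())
cv2.imwrite('pics/a4.png',w[2]['pixels'][:,:,::-1]); cv2.imwrite('pics/a4t.png',optics.get_image('top')['pixels'][:,:,::-1])
a=cv2.imread('pics/a4.png')[110:280,200:400]; b=cv2.imread('pics/a4t.png')[150:280,250:400]
cv2.imwrite('pics/c4.png',np.hstack([cv2.resize(a,(400,340),interpolation=3),cv2.resize(b,(392,340),interpolation=3)]))
E
```

```text
27.8333 (np.float64(-3.4), [-63.7])
0.11309828806112222 (np.float64(-3.4), [-63.5])
30.3583 26.1 [-34.0] 5 [ 8.41947783 -2.14387321 -2.13446162]
26.1 [-34.0] 0.11041875093469943 0.1213954161474277 [ 0.0003  0.0002  0.0002  0.0005  0.0012 -0.0003]
```

View pics/c4.png

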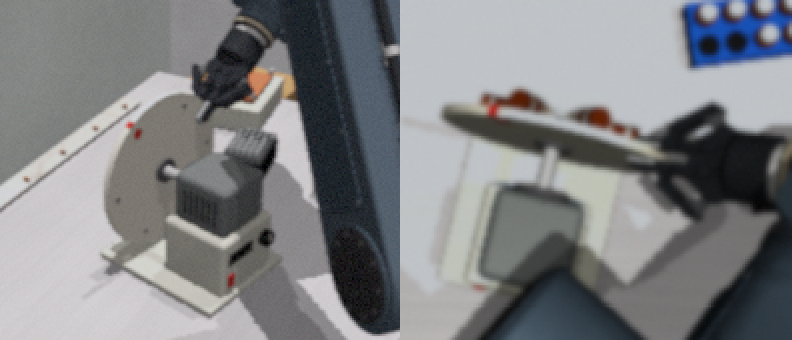

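View pics/a4t.png

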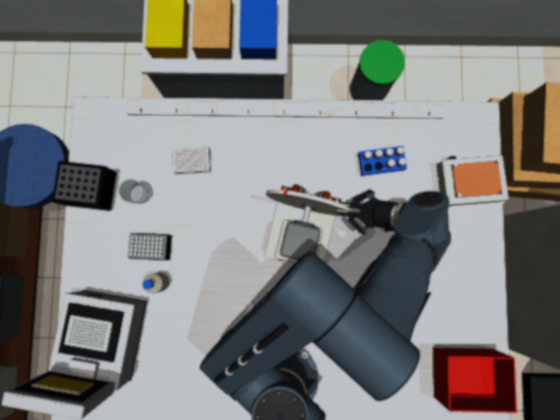

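```bash
python3 -c "
from h import *
r.hand_in(); print(r.current_t())"
```

```text
the job is handed in; nothing more can be done
the job is handed in; nothing more can be done
```

I found the heavy side by letting the wheel sink from both directions. I then turned that side to within about 1.5° of straight down by my estimate, and the gripper is holding the rim there. The job is handed in, at about 31.5 s of the 72 s allowed; no verdict is reported.

- **Finding the heavy side:** I gave the wheel's position by the red dot's angle from straight up. Sinking one way, the wheel stopped with the dot at about −6.3°. Sinking the other way, it stopped at about −64.6° to −66.5°, depending on how I read the dots. The midpoint is about −35.5°, which puts each stop about 29° from the bottom, inside the 22–38° you gave.
- **Final hold:** I gripped the rim on the right side, clear of the top vials, with 30 N and turned the wheel to that midpoint. The last images show the red dot at −34.0°, unchanged after a further second. The grasp point is 121 mm from the shaft and the fingers are closed on the disc. No bystander looks moved in the top view; I compared this by eye only.
- **What disagreed:** There was a 1–2° spread between the red-dot and all-dots readings. The wheel also read about 1° different (−64.6° to −63.5°) once the open fingers had moved along the rim to the new grip.
- **What I did not check:** The first release started only about 17° from where it stopped, so the two sides were not matched in height. I did not repeat it.

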